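# Pull-test of the chute magnet with a spring scale

## Robot

A 6-joint arm with a two-finger parallel gripper is mounted at the origin on the work surface. World frame = base frame: x ahead of the robot, y to its left, z up, the work surface at z = 0. Lengths are in m, angles in rad, forces in N, time in s.
With the tool pointing down it reaches from about 0.3 to 0.875 m from the base axis. Payload 6.4 kg.
Tool frame: the origin (TCP) lies midway between the tips of the shut fingers; the grasp point (between the pads) lies 19 mm behind it; z points along the fingers, y is the line along which they close (so a half turn about z gives the same grasp; the last joint's range is limited). The gripper opens to 85 mm and grips with 20 to 120 N. Pads are 22 mm wide; open, the fingers measure 114 mm over their backs; the gripper's body (76 mm by 85 mm) begins 54 mm behind the grasp point. The pads swing forward as they close: fully open they stand 13 mm farther back than shut.
Start: joints at [0.964, 0.181, 1.607, -0, 1.354, -0.206], TCP at [0.224, 0.529, 0.203] pointing down, gripper open.
Joint ranges: [-2.99, 2.99], [-0.89, 2.07], [0.3, 2.58], [-1.14, 4.28], [0, 2.63], [-3.12, 3.12]. Speed limits (rad/s): [2.57, 2.57, 3.01, 3.14, 3.14, 3.14].

## Interface

Orientations are given as a unit quaternion [w, x, y, z].
In Python, from bench import ctrl, vision, workorder gives the robot as it stands. The module is installed in compiled form; this text tells all that it offers.
- The arm moves only by the tool servo_tool, never from a script. Its argument "steps" is a list of rows, each an object of numbers: "dx", "dy", "dz": the shift along the world's x, y, z as a fraction of full scale; "wx", "wy", "wz": the turn, a rotation vector about the world's x, y, z as a fraction of full scale. A call has exactly 5 rows; each row is the pose to reach, as a shift and turn from the pose commanded when the call began, turning the shorter way round; what a row does not reach only later rows make up. Full scale, the value 1, is 100 mm for a shift and pi rad for a turn. A row lasts 1/12 s, in which the tool goes at most 41.7 mm and 7.16 degrees, less where a joint would pass 70% of its speed; a pose out of reach is approached as far as the arm can. A call with a number of a shift or a turn outside -1 to 1 is refused whole. A call with a gripper value outside its range is refused whole. "jaw" is the opening, from 0 (shut) to 1 (fully open), set as the call begins (left out, the last holds). The fingers move at their own pace and stop on an object; the grip force is fixed at half the most. Time passes only in rows, so rows that repeat a pose let the fingers close, or fill a call up. It gives the time, the measured TCP pose, the force, the opening and the grip force at its end, in the units of the state.
- ctrl.get_obs(): the state, without advancing time (a new reading comes with each control period).
- vision.camera(name): name is "side" or "top" or "wrist"; returns a dict with "frame" (400x640x3 uint8, red, green, blue), "vfov" (degrees; the focal length in pixels is half the picture's height over the tangent of half this angle, whatever the lens; pixels are square), "cx", "cy" (the principal point, pixels), "D" ([k1, k2, p1, p2, k3] as OpenCV has them; the pictures are not rectified), "camera_from_world" (4x4, takes a point from world to camera coordinates). Camera axes: x right, y up, looking along -z (the intrinsics and any distortion apply to the point x, -y, -z); pixel columns grow to the right and rows downward; lengths in m; the calibration is good to about 2 mm. A picture is of the moment at which its call begins. There is no depth.
- workorder.hand_in(): hands the job in; it is judged then, once.
The state is a dict: "time_s": time; "q": joint angles; "dq": joint speeds; "joint_efforts": joint torques, N m; "eef_pos": TCP position; "eef_rot": TCP orientation; "wrist_force": force on the tool from outside, world axes, zero at the start; "torque": the same for the moment, N m; "opening": opening from 0.0 (shut) to 1.0 (fully open); "grasp_force": force on a finger pad.
Only numpy, scipy, OpenCV 4.12 (cv2) and the standard library are available. Lean on these libraries where they do the work, as an engineer would, in place of code of your own. Each camera call takes 0.05 s, during which the arm holds its last target. There are 200 camera calls.

## Task

The flour chute's plate magnet is due its pull test: the spring scale is already standing on it, stuck on by its steel test disc. Take the blue T-handle and draw it straight out, square to the sloping chute, until the orange pointer is level with the red set mark and no further, hold it steady there for two seconds, then ease the handle back fully home without letting it snap, and let go. Leave everything else on the bench where it is.

Things in the scene. Friction and masses are not known exactly. Their poses are not given: they have to be found in the camera images.
- chute: Stainless chute on a tube frame, fixed. Origin on the bench under the centre of its magnet's face, which is 150 mm up; z up, +x level towards the uphill side (roughly away from the robot). The floor slopes 38 degrees, 200 mm wide (y), 290 mm long; side walls stand 43 mm square out of it; uphill end 280 mm above the bench. A 150 mm square plate magnet is let into the floor.
- scale: Fixed part of the spring scale; origin on the magnet's face, z square out of the chute (up and towards the robot, leaning 38 degrees from vertical), y level, x up the slope. Along z: steel disc 60 mm round, white barrel 25 mm round with a black line every 10 mm (2 N), black cap 38 mm round with its top at 121 mm.
- hoop (a point): Middle of the chute's sack-rest hoop: a fixed level bar, 23 mm round with its rubber sleeve, 423 mm above the bench along the chute's y, on two 18 mm uprights 224 mm apart (y) that rise from the frame's legs on the robot's side. It passes straight above the T-handle when that is home, 150 mm over its centre, so the handle cannot be reached from straight above.
- grip (a point): Centre of the blue T-handle, moving with it; axes as body scale (z = pull direction). A flat bar 92 mm long (y), 16 mm thick (x), 34 mm deep (z), edges rounded; 18 mm of 14 mm round neck below it, then the cap. Home is 156 mm from the magnet's face. It slides only along z. Grip it across its 16 mm thickness, fingers pointing along -z; nothing else is near it in x.
- pointer (a point): Centre of the orange pointer collar (33 mm round, 6 mm thick) round the barrel; rigidly joined to the handle, 119 mm below point grip along z; same axes.
- mark (a point): Point on the barrel's axis level with the red set mark: a red clip 5 mm thick on two thin rods beside the barrel, a red tab on either side; same axes. Set differently each time, 20 to 60 mm out from the pointer's home; it stays put. The pointer is on the mark when both points coincide; the collar passes through the clip freely.
- pull_rod (a joint): How far the handle and pointer are pulled out, m: 0 home, 0.070 end stop. A spring draws it home: about 2 N at home and 0.2 N more for each mm (6 to 14 N at the marks). The barrel carries a black line every 10 mm.
- set_mark (a joint): Where the red mark is set, on the same scale: the pointer is level with it when joint pull_rod has the same value (m).
- catch_pan: Loose shallow aluminium pan 150 x 200 x 28 mm on the bench below the chute's spout, on the robot's side; origin under its centre. Leave it.
- kit_case: Loose open grey case 130 x 90 x 32 mm with a spare steel ball and disc; origin under its centre. Leave it.
- scraper: Loose bench scraper, steel blade 105 x 150 mm with a white handle 20 mm thick; origin on the bench under the blade's centre. Leave it.

How it is judged:
On the way:
1. the pointer is held level with the red set mark, within 5 mm, and still for 1.5 s (z of pointer in the frame of mark between -0.005 and 0.005 m and velocity of joint pull_rod between -0.02 and 0.02 m/s), for 1.5 s.
At the end, for the whole second after the job is handed in: The handle is back home (within 3 mm), at rest and let go (value of joint pull_rod below 0.003 m and velocity of joint pull_rod between -0.02 and 0.02 m/s); the robot touches nothing.
It fails at once if the handle was pulled more than 12 mm past the red mark (z of pointer in the frame of mark above 0.012 m).
It fails at once if the handle was let snap back (faster than 0.5 m/s) (velocity of joint pull_rod below -0.5 m/s).
It fails at once if a bystander was moved by more than 20 mm (distance of any of catch_pan, kit_case, scraper from where it was at the start of the episode above 0.02 m).
It also fails if it takes over 42 s, if anything falls off the work surface, if the arm or the gripper's body presses on something with over 40 N, if the wrist force passes 120 N, or if a joint passes its speed limit or range.

## Working session

There is one attempt and no reset: what is moved stays moved. The work goes in short steps, Python scripts to look and compute and a tool call to move; the robot and the scene stay as the last step left them, time stands still between calls to the robot, and variables do not carry over. Pictures are saved under pics/ and viewed, at most 10 in all, crops included, and the job is handed in when it is done.

Besides the shell and the picture viewer there is one more tool, called after ">>>" as name(argument=value, ...), one argument or row to a line, values as JSON. servo_tool: Moves the arm, as the interface text tells. Its arguments: {"type":"object","properties":{"steps":{"type":"array","items":{"type":"object","properties":{"dx":{"type":"number"},"dy":{"type":"number"},"dz":{"type":"number"},"wx":{"type":"number"},"wy":{"type":"number"},"wz":{"type":"number"}}}},"jaw":{"type":"number"}},"required":["steps"]}

```bash
mkdir -p pics; cat > h.py <<'E'
import numpy as np, cv2
from bench import ctrl, vision, workorder
from scipy.spatial.transform import Rotation as R
def K(c):
    f=200/np.tan(np.radians(c["vfov"])/2); return np.array([[f,0,c["cx"]],[0,f,c["cy"]],[0,0,1]])
F=np.diag([1,-1,-1])
def ray(c,uv):
    T=np.array(c["camera_from_world"]); p=cv2.undistortPoints(np.array([[uv]],float),K(c),np.array(c["D"],float))[0,0]
    d=T[:3,:3].T@F@np.array([p[0],p[1],1]); return -T[:3,:3].T@T[:3,3], d/np.linalg.norm(d)
def proj(c,P):
    T=np.array(c["camera_from_world"]); X=(np.atleast_2d(P)@T[:3,:3].T+T[:3,3])@F
    return cv2.projectPoints(X.reshape(-1,1,3),np.zeros(3),np.zeros(3),K(c),np.array(c["D"],float))[0][:,0]
def tri(obs):
    A=np.zeros((3,3));b=np.zeros(3);rs=[ray(*o) for o in obs]
    for o,d in rs: M=np.eye(3)-np.outer(d,d);A+=M;b+=M@o
    P=np.linalg.solve(A,b); return P,[np.linalg.norm(np.cross(P-o,d)) for o,d in rs]
def blobs(img,lo,hi,amin=15):
    h=cv2.cvtColor(img,cv2.COLOR_RGB2HSV); m=cv2.inRange(h,lo,hi)
    n,l,s,c=cv2.connectedComponentsWithStats(m); return m,[(s[i].tolist(),c[i].round(1).tolist()) for i in range(1,n) if s[i][4]>=amin]
C={'blue':((100,120,40),(125,255,255)),'orange':((8,150,120),(20,255,255)),'red':((0,150,80),(5,255,255))}
E
python3 - <<'E'
from h import *
ims=[]
for n in ("side","top"):
    c=vision.camera(n); im=c["frame"]; cv2.imwrite(f"pics/{n}0.png",im[:,:,::-1])
    print(n,c["vfov"],np.array(c["camera_from_world"]).round(3).tolist())
    for k,v in C.items(): print(k,blobs(im,*v)[1])
o=ctrl.get_obs(); print(o)
E
```

```text
side 42.337670650550855 [[-0.947, -0.321, 0.002, 0.554], [0.202, -0.59, 0.782, -0.156], [-0.25, 0.741, 0.624, -1.589], [0.0, 0.0, 0.0, 1.0]]
blue [([596, 0, 30, 9, 148], [614.1, 2.6]), ([418, 29, 45, 60, 2000], [439.6, 58.6]), ([457, 104, 14, 11, 102], [462.8, 108.6]), ([318, 135, 6, 23, 56], [320.8, 145.9]), ([180, 176, 41, 29, 672], [200.6, 189.8]), ([161, 200, 10, 10, 79], [165.7, 204.4])]
orange []
red [([301, 156, 6, 10, 21], [303.0, 159.2]), ([277, 199, 13, 8, 32], [283.0, 202.4])]
top 47.2330749151705 [[0.005, -1.0, -0.017, 0.226], [0.999, 0.005, 0.036, -0.51], [-0.036, -0.017, 0.999, -1.378], [0.0, 0.0, 0.0, 1.0]]
blue [([276, 33, 11, 13, 110], [280.9, 39.3]), ([327, 35, 46, 30, 1327], [349.6, 50.0]), ([377, 175, 34, 15, 91], [394.0, 182.1])]
orange [([370, 150, 11, 9, 27], [374.2, 152.9])]
red [([366, 153, 21, 16, 59], [373.8, 161.1]), ([387, 156, 8, 5, 21], [390.2, 157.7])]
{'time_s': 0.1, 'q': array([ 9.63679135e-01,  1.81459647e-01,  1.60789532e+00, -2.00166056e-07,
        1.35378626e+00, -2.06304440e-01]), 'dq': array([ 2.97246794e-05, -2.66300158e-03, -1.91168011e-03,  3.89391952e-04,
       -1.60719345e-04, -9.16922347e-05]), 'joint_efforts': array([ 8.94434306e-04, -4.45880842e+01, -3.52239740e+01, -2.36973319e-04,
        4.12091904e-03, -2.33071052e-05]), 'eef_pos': array([0.22402477, 0.52899113, 0.2024844 ]), 'eef_rot': array([-3.06209406e-04,  1.99067509e-01,  9.79985473e-01, -7.11161219e-04]), 'wrist_force': array([0.2533099 , 0.41103107, 1.11384967]), 'torque': array([-0.01413249, -0.00365415,  0.04394721]), 'grasp_force': 0.0, 'opening': 0.9990510020494844}
```

View pics/side0.png

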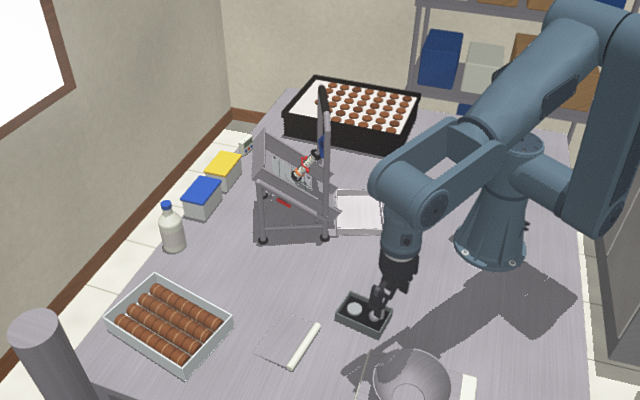

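View pics/top0.png

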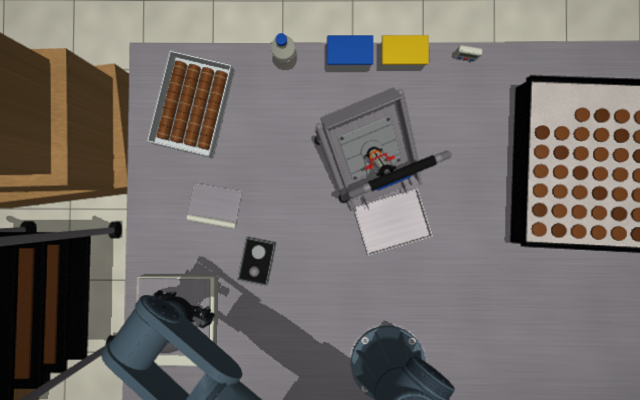

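The side view shows the chute nearly edge-on, with the scale at about (305,165), the blue handle at (321,146) and the hoop top at (322,95). The top view has the hoop bar running from (343,197) to (447,154), the clip and collar near (375,158), and the handle at (394,182), partly hidden by the bar. Next I'll enlarge both.

```bash
python3 - <<'E'
from h import *
a=cv2.imread("pics/side0.png")[80:250,245:350]; b=cv2.imread("pics/top0.png")[85:215,305:460]
a=cv2.resize(a,None,fx=3.5,fy=3.5,interpolation=cv2.INTER_CUBIC); b=cv2.resize(b,None,fx=2.8,fy=2.8,interpolation=cv2.INTER_CUBIC)
o=np.zeros((600,802,3),np.uint8); o[:595,:a.shape[1]]=a[:595]; o[:b.shape[0],368:368+b.shape[1]]=b
cv2.imwrite("pics/crop1.png",o[:,:800])
E
```

```text
(no output)
```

View pics/crop1.png

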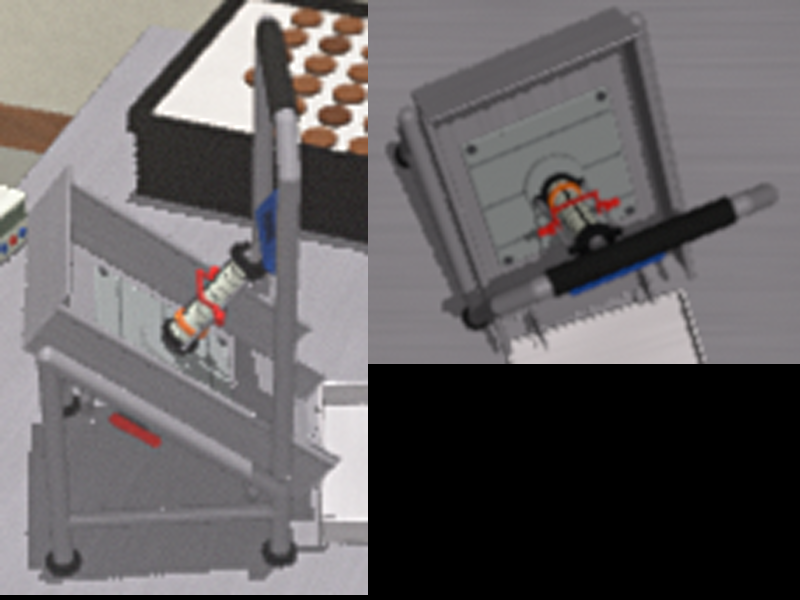

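The crop shows the orange collar just above the disc, the red clip midway up the barrel, the black cap, and the blue handle end behind the upright. The hoop sleeve is visible in both views. I'll triangulate these points.

```bash
python3 - <<'E'
from h import *
s=vision.camera("side"); t=vision.camera("top")
pts={'orange':((297.6,173.1),(375.4,152.9)),'red':((304.4,162.9),(379.6,158.2)),'cap':((315.6,154.3),(387.9,170)),
'sleeveL':((326.4,111.4),(370.7,186.1)),'sleeveR':((322.1,87.1),(435.4,160))}
P={}
for k,(a,b) in pts.items():
    P[k],r=tri([(s,a),(t,b)]); print(k,P[k].round(4),np.round(r,4))
d=P['sleeveL']-P['sleeveR']; yaw=np.arctan2(-d[0],d[1]); print('yaw',np.degrees(yaw),np.linalg.norm(d))
ax=P['cap']-P['orange']; print('tilt',np.degrees(np.arccos(ax[2]/np.linalg.norm(ax))),'yaw',np.degrees(np.arctan2(-ax[1],-ax[0])),np.linalg.norm(ax))
hoop=(P['sleeveL']+P['sleeveR'])/2; print('hoop',hoop,'grip from hoop',hoop-[0,0,.15])
z=np.array([-np.sin(np.radians(38))*np.cos(yaw),-np.sin(np.radians(38))*np.sin(yaw),np.cos(np.radians(38))])
g=P['orange']+.119*z; print('grip from orange',g,'mark',(P['red']-P['orange'])@z)
for nm,c in(('side',s),('top',t)): print(nm,proj(c,g).round(1))
# wanted orientation options
o=ctrl.get_obs(); q=o['eef_rot']; R0=R.from_quat([q[1],q[2],q[3],q[0]])
y=np.array([-np.sin(yaw),np.cos(yaw),0]); x=np.cross(y,z)
for sg in(1,-1):
    M=np.column_stack([np.cross(sg*x,-z),sg*x,-z]); rv=(R.from_matrix(M)*R0.inv()).as_rotvec(); print(sg,M.round(3).tolist(),(rv/np.pi).round(3),np.degrees(np.linalg.norm(rv)))
E
```

```text
orange [0.6111 0.0555 0.1716] [0.0001 0.0001]
red [0.5917 0.0491 0.2101] [0.0009 0.0009]
cap [0.5601 0.0321 0.2375] [0.0006 0.0006]
sleeveL [0.5094 0.0968 0.4281] [0.0007 0.0007]
sleeveR [ 0.5655 -0.0402  0.4253] [0.0007 0.0007]
yaw 22.257918442991702 0.1481406158648329
tilt 40.3781474228818 yaw 24.695404271212965 0.08658587785514087
hoop [0.53746866 0.02828918 0.42673209] grip from hoop [0.53746866 0.02828918 0.27673209]
grip from orange [0.54326239 0.02779038 0.26533917] mark 0.0429243121101526
side [[321.7 146.8]]
top [[391.3 175.6]]
1 [[-0.379, 0.729, 0.57], [0.925, 0.298, 0.233], [0.0, 0.616, -0.788]] [ 0.152 -0.154 -0.239] 58.13029534920398
-1 [[0.379, -0.729, 0.57], [-0.925, -0.298, 0.233], [-0.0, -0.616, -0.788]] [-0.19  -0.187  0.717] 137.77782262217968
```

The points agree: the handle is near (0.540, 0.028, 0.272), the yaw is 22–24° and the mark is about 43 mm out. I'll move round towards the pre-grasp, staying on the robot's side of the hoop.

>>> servo_tool(
  steps=[
    {"dx":0.04,"dy":-0.2,"dz":0.16,"wx":0.0076,"wy":-0.0077,"wz":-0.012},
    {"dx":0.08,"dy":-0.4,"dz":0.32,"wx":0.0152,"wy":-0.0154,"wz":-0.024},
    {"dx":0.12,"dy":-0.6,"dz":0.48,"wx":0.0228,"wy":-0.0231,"wz":-0.036},
    {"dx":0.16,"dy":-0.8,"dz":0.64,"wx":0.0304,"wy":-0.0308,"wz":-0.048},
    {"dx":0.2,"dy":-1.0,"dz":0.8,"wx":0.038,"wy":-0.0385,"wz":-0.06},
  ],
  jaw=1,
)

```text
time_s: 0.62
eef_pos: [0.2443, 0.4284, 0.2836]
eef_rot: [0.048, 0.29, 0.953, 0.071]
wrist_force: [-0.1, -0.4, 0.7]
opening: 0.999
grasp_force: 0.0
```

>>> servo_tool(
  steps=[
    {"dx":0.04,"dy":-0.2,"dz":0.16,"wx":0.0076,"wy":-0.0077,"wz":-0.012},
    {"dx":0.08,"dy":-0.4,"dz":0.32,"wx":0.0152,"wy":-0.0154,"wz":-0.024},
    {"dx":0.12,"dy":-0.6,"dz":0.48,"wx":0.0228,"wy":-0.0231,"wz":-0.036},
    {"dx":0.16,"dy":-0.8,"dz":0.64,"wx":0.0304,"wy":-0.0308,"wz":-0.048},
    {"dx":0.2,"dy":-1.0,"dz":0.8,"wx":0.038,"wy":-0.0385,"wz":-0.06},
  ],
)

```text
time_s: 1.03
eef_pos: [0.2641, 0.3285, 0.3639]
eef_rot: [0.094, 0.376, 0.911, 0.14]
wrist_force: [1.0, 0.1, 0.8]
opening: 1.003
grasp_force: 0.0
```

>>> servo_tool(
  steps=[
    {"dx":0.08,"dy":-0.2,"dz":0.08,"wx":0.0076,"wy":-0.0077,"wz":-0.012},
    {"dx":0.16,"dy":-0.4,"dz":0.16,"wx":0.0152,"wy":-0.0154,"wz":-0.024},
    {"dx":0.24,"dy":-0.6,"dz":0.24,"wx":0.0228,"wy":-0.0231,"wz":-0.036},
    {"dx":0.32,"dy":-0.8,"dz":0.32,"wx":0.0304,"wy":-0.0308,"wz":-0.048},
    {"dx":0.4,"dy":-1.0,"dz":0.4,"wx":0.038,"wy":-0.0385,"wz":-0.06},
  ],
)

```text
time_s: 1.45
eef_pos: [0.3041, 0.2289, 0.4037]
eef_rot: [0.14, 0.455, 0.855, 0.207]
wrist_force: [0.8, -0.6, 0.1]
opening: 0.998
grasp_force: 0.0
```

>>> servo_tool(
  steps=[
    {"dx":0.12,"dy":-0.2,"dz":0,"wx":0.0076,"wy":-0.0077,"wz":-0.012},
    {"dx":0.24,"dy":-0.4,"dz":0,"wx":0.0152,"wy":-0.0154,"wz":-0.024},
    {"dx":0.36,"dy":-0.6,"dz":0,"wx":0.0228,"wy":-0.0231,"wz":-0.036},
    {"dx":0.48,"dy":-0.8,"dz":0,"wx":0.0304,"wy":-0.0308,"wz":-0.048},
    {"dx":0.6,"dy":-1.0,"dz":0,"wx":0.038,"wy":-0.0385,"wz":-0.06},
  ],
)

```text
time_s: 1.87
eef_pos: [0.3918, 0.1364, 0.4072]
eef_rot: [0.175, 0.53, 0.787, 0.263]
wrist_force: [0.4, 0.1, 0.1]
opening: 1.0
grasp_force: 0.0
```

```bash
python3 - <<'E'
from h import *
o=ctrl.get_obs(); print(o['q'].round(3),o['dq'].round(3),o['eef_pos'])
q=o['eef_rot']; print(R.from_quat([q[1],q[2],q[3],q[0]]).as_matrix().round(3))
c=vision.camera("wrist"); im=c["frame"]; cv2.imwrite("pics/w1.png",im[:,:,::-1])
for k,v in C.items(): print(k,blobs(im,*v)[1])
E
```

```text
[-0.325 -0.894  2.113  0.409  1.421 -0.667] [-1.281e+00  1.000e-03  1.340e-01  7.290e-01 -2.100e-02 -7.310e-01] [0.39180775 0.13638579 0.40723427]
[[-0.377  0.742  0.555]
 [ 0.926  0.3    0.228]
 [ 0.003  0.6   -0.8  ]]
blue [([453, 149, 13, 13, 142], [459.0, 154.7]), ([308, 262, 16, 78, 1054], [316.1, 299.7])]
orange [([322, 246, 7, 7, 28], [324.9, 249.1])]
red [([314, 241, 19, 40, 162], [323.1, 253.7])]
```

View pics/w1.png

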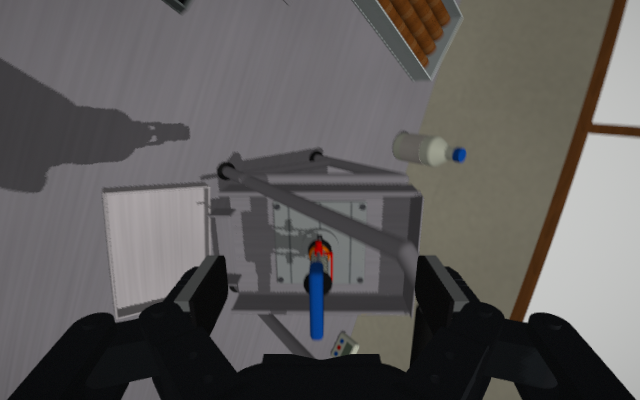

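The wrist view shows the blue handle end-on at about (316,300) between the open fingers, with the left upright crossing diagonally. Joint 2 is near its lower limit, so I'll go forward and lower.

>>> servo_tool(
  steps=[
    {"dx":0.16,"dy":-0.2,"dz":-0.1},
    {"dx":0.32,"dy":-0.4,"dz":-0.2},
    {"dx":0.48,"dy":-0.6,"dz":-0.3},
    {"dx":0.64,"dy":-0.8,"dz":-0.4},
    {"dx":0.8,"dy":-1.0,"dz":-0.5},
  ],
)

```text
$.steps[0]: bad value
```

```bash
python3 - <<'E'
from h import *
o=ctrl.get_obs(); print(o['q'].round(3),o['dq'].round(3),o['eef_pos'])
q=o['eef_rot']; print(R.from_quat([q[1],q[2],q[3],q[0]]).as_matrix().round(3))
c=vision.camera("wrist"); im=c["frame"]; cv2.imwrite("pics/w2.png",im[:,:,::-1])
for k,v in C.items(): print(k,blobs(im,*v)[1])
E
```

```text
[-0.338 -0.893  2.115  0.41   1.419 -0.671] [ 0.135 -0.004  0.002 -0.113  0.021  0.132] [0.39403081 0.13138772 0.40581253]
[[-0.367  0.745  0.557]
 [ 0.93   0.292  0.222]
 [ 0.003  0.599 -0.8  ]]
blue [([453, 141, 14, 15, 167], [459.5, 147.9]), ([309, 255, 16, 79, 1084], [317.3, 293.5])]
orange [([323, 241, 7, 5, 20], [325.5, 243.2])]
red [([315, 235, 9, 15, 103], [318.9, 242.2]), ([325, 246, 8, 29, 50], [330.3, 254.5])]
```

View pics/w2.png

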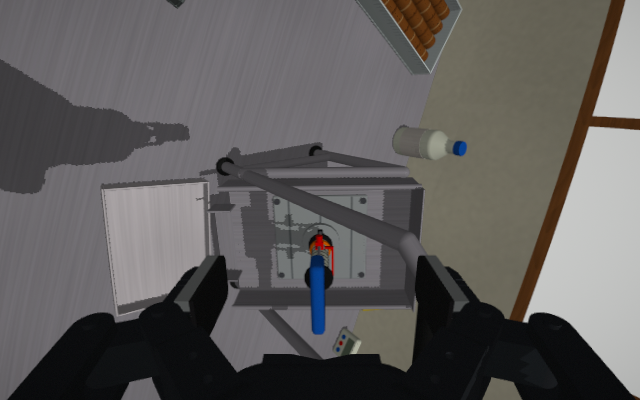

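That call was refused, probably because the turn fields were missing. The scene is unchanged: the handle is at about (317,293) in the wrist view. I'll resend it with all fields.

>>> servo_tool(
  steps=[
    {"dx":0.16,"dy":-0.2,"dz":-0.1,"wx":0,"wy":0,"wz":0},
    {"dx":0.32,"dy":-0.4,"dz":-0.2,"wx":0,"wy":0,"wz":0},
    {"dx":0.48,"dy":-0.6,"dz":-0.3,"wx":0,"wy":0,"wz":0},
    {"dx":0.64,"dy":-0.8,"dz":-0.4,"wx":0,"wy":0,"wz":0},
    {"dx":0.8,"dy":-1.0,"dz":-0.5,"wx":0,"wy":0,"wz":0},
  ],
)

```text
time_s: 2.38
eef_pos: [0.4714, 0.0372, 0.3569]
eef_rot: [0.175, 0.529, 0.788, 0.262]
wrist_force: [0.7, 0.2, 1.3]
opening: 1.001
grasp_force: 0.0
```

```bash
cat > m.py <<'E'
from h import *
import sys,pickle
o=ctrl.get_obs(); print(o['time_s'],o['q'].round(3),o['eef_pos'].round(4),o['wrist_force'].round(1))
q=o['eef_rot']; print(R.from_quat([q[1],q[2],q[3],q[0]]).as_matrix().round(3).tolist())
c=vision.camera("wrist"); im=c["frame"]; cv2.imwrite(f"pics/{sys.argv[1]}.png",im[:,:,::-1])
for k,v in C.items(): print(k,blobs(im,*v)[1])
m,_=blobs(im,*C['blue']); m[:180]=0
cn=max(cv2.findContours(m,0,2)[0],key=cv2.contourArea); r=cv2.minAreaRect(cn); print(r, cv2.boxPoints(r).round(1).tolist())
pickle.dump((c,cn),open(sys.argv[1]+".pkl","wb"))
E
python3 m.py w3
```

```text
2.3833 [-0.58  -0.646  2.107  0.535  1.32  -1.008] [0.4714 0.0372 0.3569] [0.7 0.2 1.3]
[[-0.38, 0.741, 0.553], [0.925, 0.303, 0.229], [0.002, 0.599, -0.801]]
blue [([479, 89, 8, 12, 64], [483.2, 93.3]), ([305, 173, 20, 104, 1885], [315.1, 223.5])]
orange [([326, 180, 7, 16, 52], [329.6, 186.0])]
red [([315, 164, 7, 7, 42], [318.1, 166.5]), ([325, 177, 11, 30, 94], [332.7, 187.4])]
((314.5, 228.0), (96.0, 19.0), 90.0) [[305.0, 180.0], [324.0, 180.0], [324.0, 276.0], [305.0, 276.0]]
```

>>> servo_tool(
  steps=[
    {"dx":0,"dy":-0.07,"dz":0.02,"wx":0,"wy":0,"wz":0},
    {"dx":0,"dy":-0.14,"dz":0.04,"wx":0,"wy":0,"wz":0},
    {"dx":0,"dy":-0.21,"dz":0.06,"wx":0,"wy":0,"wz":0},
    {"dx":0,"dy":-0.28,"dz":0.08,"wx":0,"wy":0,"wz":0},
    {"dx":0,"dy":-0.35,"dz":0.1,"wx":0,"wy":0,"wz":0},
  ],
)

```text
time_s: 2.85
eef_pos: [0.471, 0.0021, 0.3683]
eef_rot: [0.176, 0.529, 0.788, 0.262]
wrist_force: [0.4, -0.2, 0.8]
opening: 1.001
grasp_force: 0.0
```

```bash
python3 m.py w4
```

```text
2.85 [-0.689 -0.627  2.076  0.567  1.386 -1.096] [0.471  0.0021 0.3683] [ 0.4 -0.2  0.8]
[[-0.379, 0.741, 0.554], [0.925, 0.303, 0.228], [0.001, 0.599, -0.801]]
blue [([472, 78, 8, 9, 35], [474.5, 83.1]), ([310, 132, 20, 103, 1836], [319.7, 182.3])]
orange [([329, 150, 7, 12, 42], [332.1, 155.0])]
red [([330, 146, 9, 24, 77], [336.1, 154.3])]
((319.5, 207.0), (54.0, 19.0), 90.0) [[310.0, 180.0], [329.0, 180.0], [329.0, 234.0], [310.0, 234.0]]
```

View pics/w4.png

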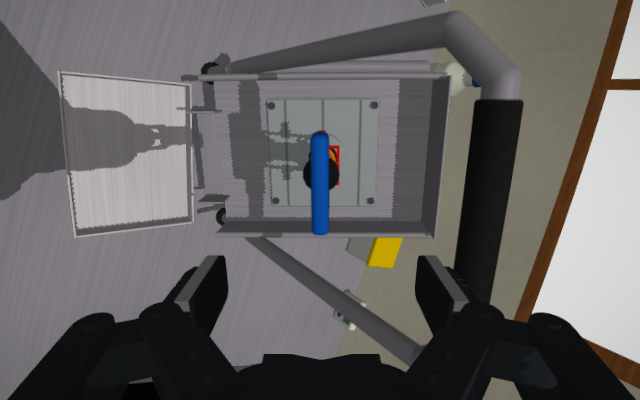

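The handle lies along the image column u≈320, rows 132–235, midway between the fingers, and the sleeve is well to the right. Now I'll triangulate its ends.

```bash
python3 - <<'E'
from h import *
import pickle
c3=pickle.load(open("w3.pkl","rb"))[0]; c4=pickle.load(open("w4.pkl","rb"))[0]
ends=[]
for a,b in(((315,173),(320,132)),((315,277),(320,235))):
    P,r=tri([(c3,a),(c4,b)]); ends.append(P); print(P.round(4),np.round(r,4))
d=ends[1]-ends[0]; print('len',np.linalg.norm(d),'yaw',np.degrees(np.arctan2(-d[0],d[1])),np.degrees(np.arctan2(d[2],np.hypot(*d[:2]))))
yaw=np.radians(22.3); t=np.radians(38); z=np.array([-np.sin(t)*np.cos(yaw),-np.sin(t)*np.sin(yaw),np.cos(t)])
mid=sum(ends)/2; print('mid',mid,'grip if top face -17',mid-.015*z)
s=vision.camera("side"); tp=vision.camera("top")
for g in(mid-.015*z,np.array([.540,.028,.272])):
    y=np.array([-np.sin(yaw),np.cos(yaw),0])
    Q=[g+.015*z-.046*y,g+.015*z+.046*y]
    print(g.round(4)); [print(proj(c,Q).round(1).tolist()) for c in(c3,c4)]
    # base check
    print('origin',(g-.156*z).round(4),'hoop proj top/side',proj(tp,g+[0,0,.15]).round(1),proj(s,g+[0,0,.15]).round(1))
print(c4['cx'],c4['cy'],c4['vfov'])
E
```

```text
[0.5158 0.0723 0.2767] [0.0001 0.0001]
[ 0.5403 -0.014   0.29  ] [0.0002 0.0002]
len 0.09068200386217552 yaw -164.19387393229542 8.384181798607932
mid [0.52803562 0.0291147  0.28334662] grip if top face -17 [0.53657986 0.03261895 0.27152646]
[0.5366 0.0326 0.2715]
[[315.5, 273.6], [314.8, 173.5]]
[[319.9, 232.8], [319.7, 131.2]]
origin [0.6254 0.0691 0.1486] hoop proj top/side [[400.5 173.3]] [[324.2 101.2]]
[0.54  0.028 0.272]
[[317.1, 278.8], [316.6, 180.0]]
[[321.5, 238.1], [321.4, 137.9]]
origin [0.6289 0.0644 0.1491] hoop proj top/side [[402.7 171.7]] [[323.6 100.1]]
321.05713896443183 198.4837191517817 63.193690691063566
```

>>> servo_tool(
  steps=[
    {"dx":0.08,"dy":0.04,"dz":-0.12,"wx":0.0005,"wy":-0.0012,"wz":0},
    {"dx":0.16,"dy":0.08,"dz":-0.24,"wx":0.001,"wy":-0.0024,"wz":0},
    {"dx":0.24,"dy":0.11,"dz":-0.36,"wx":0.0015,"wy":-0.0036,"wz":0},
    {"dx":0.31,"dy":0.14,"dz":-0.48,"wx":0.002,"wy":-0.0048,"wz":0},
    {"dx":0.38,"dy":0.17,"dz":-0.58,"wx":0.0025,"wy":-0.006,"wz":0},
  ],
)

```text
time_s: 3.42
eef_pos: [0.5091, 0.02, 0.3083]
eef_rot: [0.18, 0.527, 0.785, 0.271]
wrist_force: [0.1, -0.0, -0.8]
opening: 0.997
grasp_force: 0.0
```

```bash
sed -i 's/m\[:180\]=0/m[:100,400:]=0/' m.py; python3 m.py w5; python3 - <<'E'
from h import *
import pickle
c=pickle.load(open("w5.pkl","rb"))[0]
yaw=np.radians(22.3); t=np.radians(38); z=np.array([-np.sin(t)*np.cos(yaw),-np.sin(t)*np.sin(yaw),np.cos(t)]);y=np.array([-np.sin(yaw),np.cos(yaw),0])
g=np.array([.537,.0315,.2725])
print(proj(c,[g+.015*z-.046*y,g+.015*z+.046*y]),'target',g-.02*z, g-.02*z-ctrl.get_obs()['eef_pos'])
E
```

```text
3.4167 [-0.574 -0.509  2.136  0.583  1.167 -1.1  ] [0.5091 0.02   0.3083] [ 0.1 -0.  -0.8]
[[-0.379, 0.731, 0.568], [0.925, 0.297, 0.235], [0.003, 0.615, -0.789]]
blue [([485, 68, 17, 19, 272], [493.2, 77.0]), ([309, 144, 26, 134, 3121], [321.8, 209.4]), ([344, 318, 4, 5, 18], [345.7, 320.0])]
orange [([334, 166, 4, 11, 31], [335.5, 171.3])]
red [([317, 140, 10, 3, 28], [321.5, 141.1]), ([335, 158, 8, 27, 98], [340.2, 168.3]), ([341, 326, 4, 5, 18], [342.3, 328.0])]
((321.4999694824219, 210.49996948242188), (132.99996948242188, 24.999996185302734), 90.0) [[309.0, 144.0], [334.0, 144.0], [334.0, 277.0], [309.0, 277.0]]
[[322.95637209 278.40988377]
 [322.83646603 147.97452412]] target [0.54839232 0.03617233 0.25673978] [ 0.03962811  0.01553618 -0.04926801]
```

>>> servo_tool(
  steps=[
    {"dx":0.07,"dy":0.03,"dz":-0.1,"wx":0,"wy":0,"wz":0},
    {"dx":0.15,"dy":0.06,"dz":-0.2,"wx":0,"wy":0,"wz":0},
    {"dx":0.22,"dy":0.09,"dz":-0.3,"wx":0,"wy":0,"wz":0},
    {"dx":0.29,"dy":0.12,"dz":-0.39,"wx":0,"wy":0,"wz":0},
    {"dx":0.363,"dy":0.15,"dz":-0.487,"wx":0,"wy":0,"wz":0},
  ],
)

```text
time_s: 3.88
eef_pos: [0.5456, 0.0347, 0.2607]
eef_rot: [0.18, 0.527, 0.785, 0.271]
wrist_force: [-0.4, -0.8, 0.5]
opening: 0.998
grasp_force: 0.0
```

```bash
python3 m.py w6; python3 -c "
from h import *
c=vision.camera('wrist')
print(proj(c,ctrl.get_obs()['eef_pos']))"
```

```text
3.8833 [-0.475 -0.361  2.139  0.597  0.987 -1.103] [0.5456 0.0347 0.2607] [-0.4 -0.8  0.5]
[[-0.379, 0.73, 0.569], [0.925, 0.298, 0.235], [0.002, 0.615, -0.788]]
blue [([514, 64, 7, 21, 103], [517.4, 74.0]), ([300, 159, 36, 180, 5731], [318.2, 246.2]), ([345, 338, 5, 6, 23], [346.9, 340.2])]
orange [([336, 180, 3, 17, 39], [336.8, 187.9])]
red [([314, 149, 11, 9, 97], [319.0, 153.1]), ([335, 172, 11, 36, 169], [342.6, 186.2]), ([341, 346, 5, 6, 22], [343.0, 348.9])]
((317.5, 248.5), (179.0, 35.0), 90.0) [[300.0, 159.0], [335.0, 159.0], [335.0, 338.0], [300.0, 338.0]]
[[320.04072684 237.03031075]]
```

View pics/w6.png

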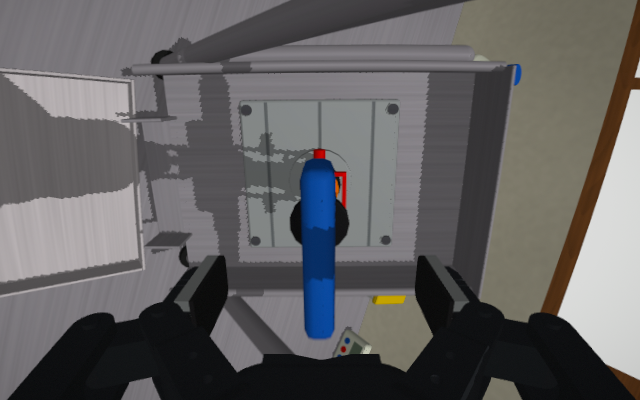

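The handle sits midway between the pads, about 1 mm off centre (u 318 against 320). I'll go 5 mm deeper with a 1 mm correction, then close.

>>> servo_tool(
  steps=[
    {"dx":0.01,"dy":0.005,"dz":-0.02,"wx":0,"wy":0,"wz":0},
    {"dx":0.02,"dy":0.01,"dz":-0.046,"wx":0,"wy":0,"wz":0},
    {"dx":0.02,"dy":0.01,"dz":-0.046,"wx":0,"wy":0,"wz":0},
    {"dx":0.02,"dy":0.01,"dz":-0.046,"wx":0,"wy":0,"wz":0},
    {"dx":0.02,"dy":0.01,"dz":-0.046,"wx":0,"wy":0,"wz":0},
  ],
)

```text
time_s: 4.4
eef_pos: [0.5474, 0.0351, 0.2564]
eef_rot: [0.181, 0.527, 0.785, 0.271]
wrist_force: [-1.0, 1.0, 0.0]
opening: 1.001
grasp_force: 0.0
```

>>> servo_tool(
  steps=[
    {"dx":0,"dy":0,"dz":0,"wx":0,"wy":0,"wz":0},
    {"dx":0,"dy":0,"dz":0,"wx":0,"wy":0,"wz":0},
    {"dx":0,"dy":0,"dz":0,"wx":0,"wy":0,"wz":0},
    {"dx":0,"dy":0,"dz":0,"wx":0,"wy":0,"wz":0},
    {"dx":0,"dy":0,"dz":0,"wx":0,"wy":0,"wz":0},
  ],
  jaw=0,
)

```text
time_s: 4.82
eef_pos: [0.5474, 0.0353, 0.2559]
eef_rot: [0.18, 0.528, 0.785, 0.271]
wrist_force: [0.3, 0.1, 0.8]
opening: 0.3
grasp_force: 0.0
```

>>> servo_tool(
  steps=[
    {"dx":0,"dy":0,"dz":0,"wx":0,"wy":0,"wz":0},
    {"dx":0,"dy":0,"dz":0,"wx":0,"wy":0,"wz":0},
    {"dx":0,"dy":0,"dz":0,"wx":0,"wy":0,"wz":0},
    {"dx":0,"dy":0,"dz":0,"wx":0,"wy":0,"wz":0},
    {"dx":0,"dy":0,"dz":0,"wx":0,"wy":0,"wz":0},
  ],
)

```text
time_s: 5.23
eef_pos: [0.5474, 0.0353, 0.2561]
eef_rot: [0.18, 0.527, 0.785, 0.271]
wrist_force: [-4.4, 0.2, 4.5]
opening: 0.167
grasp_force: 60.5
```

Gripped. I'll pull 25 mm out and measure the remaining gap.

>>> servo_tool(
  steps=[
    {"dx":-0.028,"dy":-0.012,"dz":0.04,"wx":0,"wy":0,"wz":0},
    {"dx":-0.057,"dy":-0.023,"dz":0.079,"wx":0,"wy":0,"wz":0},
    {"dx":-0.085,"dy":-0.035,"dz":0.118,"wx":0,"wy":0,"wz":0},
    {"dx":-0.114,"dy":-0.047,"dz":0.158,"wx":0,"wy":0,"wz":0},
    {"dx":-0.142,"dy":-0.058,"dz":0.197,"wx":0,"wy":0,"wz":0},
  ],
)

```text
time_s: 5.65
eef_pos: [0.533, 0.0293, 0.2759]
eef_rot: [0.18, 0.528, 0.785, 0.271]
wrist_force: [7.5, 0.3, -3.6]
opening: 0.169
grasp_force: 59.0
```

```bash
python3 - <<'E'
from h import *
o=ctrl.get_obs(); print(o['eef_pos'],o['wrist_force'].round(1))
r=[]
for n,(u,v) in(("side",(308,160)),("top",(380,160))):
    c=vision.camera(n); im=c["frame"]; cv2.imwrite(f"pics/{n}1.png",im[:,:,::-1])
    r.append(cv2.resize(im[v-25:v+35,u-32:u+35,::-1],None,fx=5.9,fy=5.9,interpolation=cv2.INTER_CUBIC))
    h=cv2.cvtColor(im,cv2.COLOR_RGB2HSV)[v-30:v+30,u-30:u+30]
    for k,v2 in C.items(): print(n,k,blobs(im,*v2,5)[1])
cv2.imwrite("pics/crop2.png",np.hstack(r)); print(np.hstack(r).shape)
E
```

```text
[0.53302256 0.02929248 0.27590927] [ 7.5  0.3 -3.6]
side blue [([575, 0, 51, 21, 857], [600.6, 8.5]), ([428, 29, 35, 18, 345], [446.4, 36.4]), ([418, 81, 33, 8, 72], [432.1, 84.6]), ([457, 104, 32, 15, 328], [473.2, 110.9]), ([331, 135, 5, 15, 50], [332.5, 142.2]), ([180, 176, 41, 29, 671], [200.6, 189.8]), ([161, 200, 10, 10, 78], [165.7, 204.4])]
side orange [([300, 164, 5, 6, 10], [302.0, 166.7])]
side red [([301, 156, 8, 17, 40], [304.2, 163.2]), ([277, 199, 14, 8, 36], [283.0, 202.4])]
top blue [([276, 33, 11, 13, 111], [281.0, 39.3]), ([327, 35, 46, 30, 1327], [349.6, 50.0]), ([458, 57, 4, 2, 6], [459.5, 57.3]), ([400, 175, 15, 10, 99], [407.8, 179.6]), ([376, 184, 19, 12, 136], [385.1, 189.4])]
top orange [([175, 62, 6, 5, 8], [178.0, 64.4]), ([193, 65, 2, 5, 6], [193.3, 66.7]), ([177, 69, 2, 5, 7], [177.6, 71.1]), ([190, 71, 4, 6, 10], [191.5, 73.4]), ([220, 72, 2, 4, 6], [220.7, 73.5]), ([204, 74, 5, 7, 14], [205.5, 76.6]), ([175, 76, 3, 7, 11], [175.7, 79.2]), ([218, 77, 3, 7, 14], [218.9, 80.2]), ([187, 83, 3, 3, 6], [188.3, 84.3]), ([201, 83, 4, 7, 14], [202.9, 85.9]), ([
[... 826 characters left out ...]
58, 127, 7, 10, 27], [161.6, 131.7]), ([172, 130, 7, 11, 29], [175.5, 134.7]), ([189, 133, 4, 7, 18], [190.4, 135.7]), ([203, 137, 3, 6, 15], [203.9, 139.4]), ([188, 142, 3, 2, 5], [188.8, 142.4]), ([200, 143, 5, 4, 8], [202.1, 144.8]), ([536, 149, 5, 8, 18], [537.6, 152.7]), ([376, 155, 4, 2, 5], [377.4, 155.4]), ([373, 160, 2, 5, 9], [373.6, 161.8]), ([535, 168, 6, 8, 31], [537.4, 171.6]), ([555, 171, 3, 5, 5], [556.0, 173.0]), ([535, 186, 6, 10, 38], [537.2, 190.5]), ([554, 188, 3, 7, 14], [555.1, 191.4]), ([554, 207, 3, 8, 17], [555.0, 210.8]), ([533, 225, 7, 10, 47], [536.1, 229.1])]
top red [([366, 153, 21, 16, 55], [373.4, 161.6]), ([387, 156, 8, 5, 21], [390.2, 157.7])]
(354, 790, 3)
```

View pics/crop2.png

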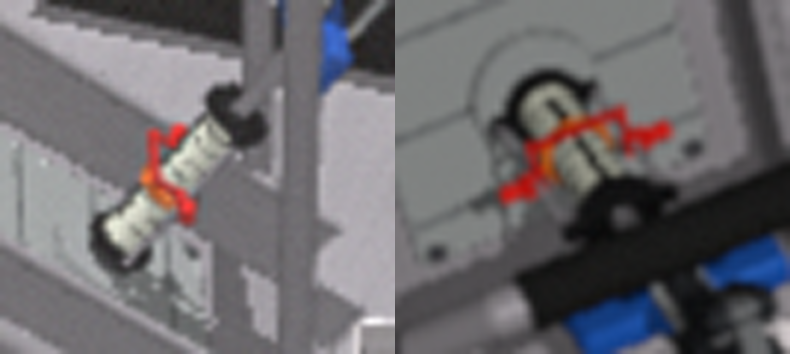

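The collar is now about 10 mm short of the clip. The tabs are at crop (518,192) and (655,133) in the top view, and (175,137) and (188,212) in the side view, with their midpoint on the barrel axis. I'll triangulate that midpoint and compare it with the collar in the same pictures.

```bash
python3 - <<'E'
from h import *
s=vision.camera("side"); t=vision.camera("top")
k=5.9; S=lambda p:(276+(p[0]+.5)/k-.5,135+(p[1]+.5)/k-.5); T=lambda p:(348+(p[0]-395+.5)/k-.5,135+(p[1]+.5)/k-.5)
yaw=np.radians(22.3); a=np.radians(38); z=np.array([-np.sin(a)*np.cos(yaw),-np.sin(a)*np.sin(yaw),np.cos(a)]);y=np.array([-np.sin(yaw),np.cos(yaw),0]);x=np.cross(y,z)
L,r1=tri([(s,S((188,212))),(t,T((518,192)))]); Rr,r2=tri([(s,S((175,137))),(t,T((655,133)))]); M=(L+Rr)/2
print(L,Rr,r1,r2,np.linalg.norm(L-Rr))
g=np.array([.537,.0315,.2725]); p0=g-.119*z
print('M',M,'in scale frame rel pointer home x,y,z',[(M-p0)@v for v in(x,y,z)])
th=np.linspace(0,2*np.pi,72)
for d in (0,.025,.035,.04):
    c=p0+d*z
    print(d,'side',(proj(s,c)[0]-[276,135])*k,'top',(proj(t,c)[0]-[348,135])*k+[395,0])
for nm,c,off in(('side',s,np.array([0,0])),('top',t,np.array([395,0]))):
    im=c['frame']; o0=np.array([276,135]) if nm=='side' else np.array([348,135])
    h=cv2.cvtColor(im,cv2.COLOR_RGB2HSV); m=cv2.inRange(h,(8,110,110),(22,255,255)); m[:o0[1]]=0;m[o0[1]+60:]=0;m[:,:o0[0]]=0;m[:,o0[0]+67:]=0
    v,u=np.nonzero(m); print(nm,sorted(zip(u.tolist(),v.tolist())))
    # pixels -> collar near surface: cast to plane through axis facing the camera
    o,_=ray(c,(u.mean(),v.mean())); n=(o-p0)-((o-p0)@z)*z; n/=np.linalg.norm(n)
    def axz(px,r):
        oo,d=ray(c,px); q=p0+r*n; P=oo+d*(((q-oo)@n)/(d@n)); return (P-p0)@z,(P-p0)@np.cross(z,n)
    print([tuple(np.round(np.array(axz((uu,vv),.0145))*1e3,1)) for uu,vv in zip(u,v)])
    print('mark on this view', [np.round(np.array(axz(w,0))*1e3,1) for w in ([S((188,212)),S((175,137))] if nm=='side' else [T((518,192)),T((655,133))])])
E
```

```text
[0.5702202  0.07804699 0.2062503 ] [0.59724761 0.01814937 0.20734034] [np.float64(0.0006495581413600586), np.float64(0.000649558141360165)] [np.float64(0.0014963981185257469), np.float64(0.0014963981185258642)] 0.06572209673533069
M [0.58373391 0.04809818 0.20679532] in scale frame rel pointer home x,y,z [np.float64(-0.0014161925241600465), np.float64(-0.002376668798149585), np.float64(0.03672601565619779)]
0 side [135.91106953 219.98292626] top [550.31297975 117.72082881]
0.025 side [165.2124251  188.06189427] top [568.74491089 144.39780205]
0.035 side [177.05291352 175.16481675] top [576.29410855 155.32237776]
0.04 side [182.99906642 168.68849278] top [580.10756372 160.8405512 ]
side [(300, 164), (300, 165), (300, 166), (301, 165), (301, 166), (301, 167), (302, 167), (302, 168), (303, 167), (303, 168), (303, 169), (304, 168), (304, 169)]
[(np.float64(30.0), np.float64(-14.7)), (np.float64(27.5), np.float64(-12.7)), (np.float64(29.8), np.float64(-10.5)), (np.float64(25.1), np.float64(-10.7)), (np.float64(27.3), np.float64(-8.5)), (np.float64(24.9), np.float64(-6.4)), (np.float64(27.
[... 1034 characters left out ...]
46.2), np.float64(-16.5)), (np.float64(47.3), np.float64(-13.0)), (np.float64(49.8), np.float64(-15.1)), (np.float64(53.4), np.float64(-13.6)), (np.float64(55.8), np.float64(-15.6)), (np.float64(59.4), np.float64(-14.2)), (np.float64(35.8), np.float64(10.1)), (np.float64(38.3), np.float64(8.0)), (np.float64(37.0), np.float64(13.7)), (np.float64(39.5), np.float64(11.5)), (np.float64(42.0), np.float64(9.4)), (np.float64(43.1), np.float64(13.0)), (np.float64(45.6), np.float64(10.8)), (np.float64(46.7), np.float64(14.4)), (np.float64(49.2), np.float64(12.3)), (np.float64(52.8), np.float64(13.7)), (np.float64(56.4), np.float64(15.1))]
mark on this view [array([30.4, 30.5]), array([ 51.7, -32.9])]
```

The mark works out at about 36 mm. I'll go 10 mm further, then look again.

>>> servo_tool(
  steps=[
    {"dx":-0.014,"dy":-0.006,"dz":0.02,"wx":0,"wy":0,"wz":0},
    {"dx":-0.028,"dy":-0.012,"dz":0.04,"wx":0,"wy":0,"wz":0},
    {"dx":-0.043,"dy":-0.018,"dz":0.06,"wx":0,"wy":0,"wz":0},
    {"dx":-0.057,"dy":-0.023,"dz":0.079,"wx":0,"wy":0,"wz":0},
    {"dx":-0.057,"dy":-0.023,"dz":0.079,"wx":0,"wy":0,"wz":0},
  ],
)

```text
time_s: 6.27
eef_pos: [0.5275, 0.027, 0.2835]
eef_rot: [0.181, 0.528, 0.785, 0.271]
wrist_force: [7.5, 1.3, -4.1]
opening: 0.164
grasp_force: 59.0
```

```bash
python3 - <<'E'
from h import *
o=ctrl.get_obs(); print(o['time_s'],o['eef_pos'],o['wrist_force'].round(1))
r=[]
for n,(u,v) in(("side",(308,160)),("top",(380,160))):
    c=vision.camera(n); im=c["frame"]; cv2.imwrite(f"pics/{n}2.png",im[:,:,::-1])
    r.append(cv2.resize(im[v-25:v+35,u-32:u+35,::-1],None,fx=5.9,fy=5.9,interpolation=cv2.INTER_CUBIC))
cv2.imwrite("pics/crop3.png",np.hstack(r))
E
```

```text
6.2667 [0.52750588 0.0269545  0.2835453 ] [ 7.5  1.3 -4.1]
```

View pics/crop3.png

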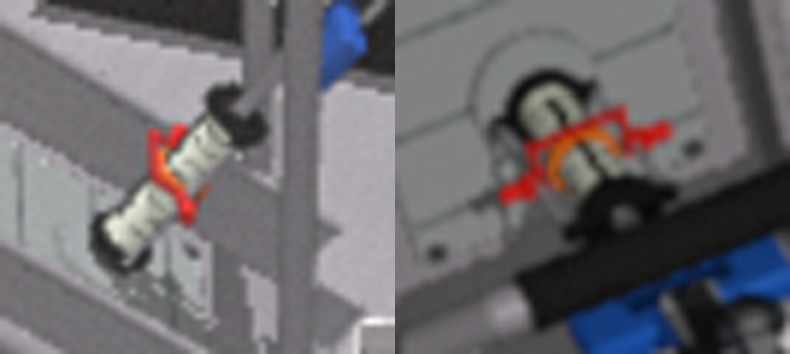

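The collar now looks level with the clip: its arc midpoint in the top view is about (584,161), against a tab midpoint of (586,162). I'll check this in each picture by casting orange pixels onto the collar cylinder and red tab pixels onto the tab plane.

```bash
python3 - <<'E'
from h import *
yaw=np.radians(22.3); a=np.radians(38); z=np.array([-np.sin(a)*np.cos(yaw),-np.sin(a)*np.sin(yaw),np.cos(a)]);y=np.array([-np.sin(yaw),np.cos(yaw),0]);x=np.cross(y,z)
B=np.column_stack([x,y,z]); p0=np.array([.537,.0315,.2725])-.119*z
for n,o0 in(("side",(276,135)),("top",(348,135))):
    c=vision.camera(n)
    for i in (1,2):
        im=cv2.imread(f"pics/{n}{i}.png")[:,:,::-1].copy(); h=cv2.cvtColor(im,cv2.COLOR_RGB2HSV)
        box=np.zeros(h.shape[:2],np.uint8); box[o0[1]:o0[1]+60,o0[0]:o0[0]+67]=1
        O=np.argwhere(cv2.inRange(h,(8,130,120),(22,255,255))*box); Rd=np.argwhere((cv2.inRange(h,(0,150,100),(5,255,255))|cv2.inRange(h,(175,150,100),(180,255,255)))*box)
        zs=[]
        for v,u in O:
            o,d=ray(c,(u,v)); o=B.T@(o-p0); d=B.T@d
            A,b,cc=d[:2]@d[:2],2*o[:2]@d[:2],o[:2]@o[:2]-.0165**2; D=b*b-4*A*cc
            if D>0: P=o+d*((-b-np.sqrt(D))/2/A); zs.append(P)
        zs=np.array(zs)*1e3; tabs=[]
        for v,u in Rd:
            o,d=ray(c,(u,v)); o=B.T@(o-p0); d=B.T@d; P=(o-d*o[0]/d[0])*1e3
            if abs(P[1])>24: tabs.append(P)
        tabs=np.array(tabs); l=tabs[tabs[:,1]>0]; r=tabs[tabs[:,1]<0]
        print(n,i,'collar z med',np.median(zs[:,2]).round(1),np.percentile(zs[:,2],[10,90]).round(1),len(zs),'tabs L',l.mean(0).round(1),len(l),'R',r.mean(0).round(1),len(r))
        print('  y:z',[(int(p[1]),int(p[2])) for p in zs])
E
```

```text
side 1 collar z med 27.3 [25.4 30. ] 12 tabs L [ 0.  32.5 38.2] 8 R [  0.  -43.5  22.8] 23
  y:z [(0, 26), (3, 25), (6, 28), (9, 27), (10, 25), (12, 27), (13, 30), (13, 25), (14, 27), (15, 30), (15, 25), (16, 27)]
side 2 collar z med 39.8 [38.3 41.6] 9 tabs L [ 0.  32.5 38.2] 8 R [  0.  -44.   23.8] 21
  y:z [(-4, 40), (1, 41), (4, 40), (7, 38), (11, 39), (12, 37), (14, 39), (15, 39), (14, 42)]
top 1 collar z med 37.9 [30.8 45.4] 20 tabs L [ 0.  30.5 41.1] 18 R [  0.  -31.1  34.8] 22
  y:z [(-1, 28), (-3, 30), (-5, 30), (2, 31), (0, 33), (-12, 34), (-9, 41), (-13, 38), (-10, 46), (-14, 42), (-11, 50), (13, 33), (11, 38), (14, 35), (12, 40), (15, 37), (13, 42), (16, 37), (14, 44), (15, 45)]
top 2 collar z med 45.1 [40. 53.] 37 tabs L [ 0.  30.5 41.1] 18 R [  0.  -31.1  34.8] 22
  y:z [(-9, 36), (-2, 40), (-4, 41), (-7, 41), (-9, 41), (-13, 38), (3, 41), (1, 43), (-1, 45), (-3, 46), (-5, 47), (-8, 47), (-10, 46), (-14, 42), (8, 39), (6, 42), (4, 44), (2, 47), (-11, 50), (11, 38), (9, 42), (7, 45), (-9, 57), (-12, 55), (12, 40), (10, 44), (9, 48), (13, 42), (12, 47), (14, 44), (13, 49), (15, 45), (14, 51), (16, 45), (15, 52), (16, 53), (14, 59)]
```

Both views put the mark at 35–36.5 mm, against a pointer now at 35. I'll go 1 mm further and hold.

>>> servo_tool(
  steps=[
    {"dx":-0.006,"dy":-0.002,"dz":0.008,"wx":0,"wy":0,"wz":0},
    {"dx":-0.006,"dy":-0.002,"dz":0.008,"wx":0,"wy":0,"wz":0},
    {"dx":-0.006,"dy":-0.002,"dz":0.008,"wx":0,"wy":0,"wz":0},
    {"dx":-0.006,"dy":-0.002,"dz":0.008,"wx":0,"wy":0,"wz":0},
    {"dx":-0.006,"dy":-0.002,"dz":0.008,"wx":0,"wy":0,"wz":0},
  ],
)

```text
time_s: 6.88
eef_pos: [0.5271, 0.0268, 0.2842]
eef_rot: [0.18, 0.528, 0.785, 0.271]
wrist_force: [7.8, 1.2, -4.9]
opening: 0.164
grasp_force: 59.0
```

>>> servo_tool(
  steps=[
    {"dx":0,"dy":0,"dz":0,"wx":0,"wy":0,"wz":0},
    {"dx":0,"dy":0,"dz":0,"wx":0,"wy":0,"wz":0},
    {"dx":0,"dy":0,"dz":0,"wx":0,"wy":0,"wz":0},
    {"dx":0,"dy":0,"dz":0,"wx":0,"wy":0,"wz":0},
    {"dx":0,"dy":0,"dz":0,"wx":0,"wy":0,"wz":0},
  ],
)

```text
time_s: 7.3
eef_pos: [0.527, 0.0268, 0.2841]
eef_rot: [0.18, 0.528, 0.785, 0.271]
wrist_force: [8.1, 1.2, -5.0]
opening: 0.166
grasp_force: 59.0
```

>>> servo_tool(
  steps=[
    {"dx":0,"dy":0,"dz":0,"wx":0,"wy":0,"wz":0},
    {"dx":0,"dy":0,"dz":0,"wx":0,"wy":0,"wz":0},
    {"dx":0,"dy":0,"dz":0,"wx":0,"wy":0,"wz":0},
    {"dx":0,"dy":0,"dz":0,"wx":0,"wy":0,"wz":0},
    {"dx":0,"dy":0,"dz":0,"wx":0,"wy":0,"wz":0},
  ],
)

```text
time_s: 7.72
eef_pos: [0.5271, 0.0268, 0.2841]
eef_rot: [0.181, 0.528, 0.785, 0.271]
wrist_force: [8.7, 0.8, -4.9]
opening: 0.164
grasp_force: 59.0
```

>>> servo_tool(
  steps=[
    {"dx":0,"dy":0,"dz":0,"wx":0,"wy":0,"wz":0},
    {"dx":0,"dy":0,"dz":0,"wx":0,"wy":0,"wz":0},
    {"dx":0,"dy":0,"dz":0,"wx":0,"wy":0,"wz":0},
    {"dx":0,"dy":0,"dz":0,"wx":0,"wy":0,"wz":0},
    {"dx":0,"dy":0,"dz":0,"wx":0,"wy":0,"wz":0},
  ],
)

```text
time_s: 8.13
eef_pos: [0.5271, 0.0268, 0.2841]
eef_rot: [0.18, 0.528, 0.785, 0.271]
wrist_force: [8.7, 1.3, -4.3]
opening: 0.162
grasp_force: 59.0
```

>>> servo_tool(
  steps=[
    {"dx":0,"dy":0,"dz":0,"wx":0,"wy":0,"wz":0},
    {"dx":0,"dy":0,"dz":0,"wx":0,"wy":0,"wz":0},
    {"dx":0,"dy":0,"dz":0,"wx":0,"wy":0,"wz":0},
    {"dx":0,"dy":0,"dz":0,"wx":0,"wy":0,"wz":0},
    {"dx":0,"dy":0,"dz":0,"wx":0,"wy":0,"wz":0},
  ],
)

```text
time_s: 8.55
eef_pos: [0.5271, 0.0268, 0.2842]
eef_rot: [0.181, 0.528, 0.785, 0.271]
wrist_force: [8.6, 1.0, -4.3]
opening: 0.166
grasp_force: 59.0
```

>>> servo_tool(
  steps=[
    {"dx":0,"dy":0,"dz":0,"wx":0,"wy":0,"wz":0},
    {"dx":0,"dy":0,"dz":0,"wx":0,"wy":0,"wz":0},
    {"dx":0,"dy":0,"dz":0,"wx":0,"wy":0,"wz":0},
    {"dx":0,"dy":0,"dz":0,"wx":0,"wy":0,"wz":0},
    {"dx":0,"dy":0,"dz":0,"wx":0,"wy":0,"wz":0},
  ],
)

```text
time_s: 8.97
eef_pos: [0.5271, 0.0268, 0.2841]
eef_rot: [0.181, 0.528, 0.785, 0.271]
wrist_force: [8.1, 1.6, -4.6]
opening: 0.161
grasp_force: 59.0
```

```bash
python3 - <<'E'
from h import *
o=ctrl.get_obs(); print(o['time_s'],o['eef_pos'],o['wrist_force'].round(1))
yaw=np.radians(22.3);z=np.array([-.6157*np.cos(yaw),-.6157*np.sin(yaw),.788])
print('travel',(o['eef_pos']-[.5474,.0353,.2561])@z)
im=cv2.imread("pics/top1.png")[140:180,355:400]; c=vision.camera("top")["frame"][140:180,355:400,::-1]; s=vision.camera("side")["frame"][140:185,285:325,::-1]
r=[cv2.resize(q,(390,390),interpolation=cv2.INTER_CUBIC) for q in(s,c)]
cv2.imwrite("pics/crop4.png",np.hstack(r))
E
```

```text
8.9667 [0.5270565  0.02680802 0.28413266] [ 8.1  1.6 -4.6]
travel 0.03566243186750076
```

View pics/crop4.png

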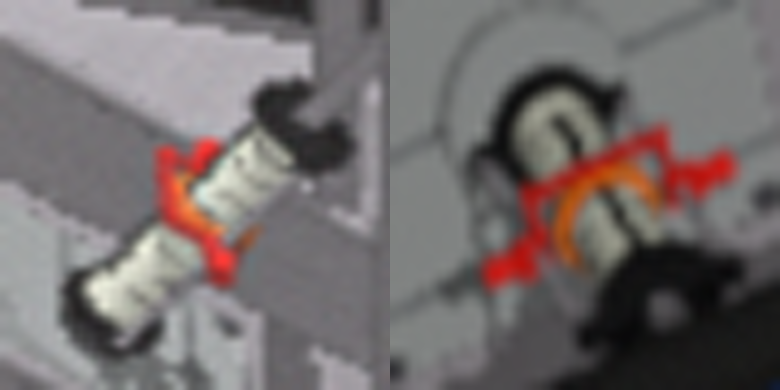

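At 35.7 mm of travel the collar sits inside the clip frame in both views, with the tabs at (490,272) and (720,165) in the top crop. I'll do one numeric check of collar against mark within each image before easing back.

```bash
python3 - <<'E'
from h import *
yaw=np.radians(22.3); a=np.radians(38); z=np.array([-np.sin(a)*np.cos(yaw),-np.sin(a)*np.sin(yaw),np.cos(a)]);y=np.array([-np.sin(yaw),np.cos(yaw),0]);x=np.cross(y,z)
B=np.column_stack([x,y,z]); p0=np.array([.537,.0315,.2725])-.119*z; W=lambda *p: p0+B@(np.array(p)/1e3)
for n,o0 in(("side",(276,135)),("top",(348,135))):
    c=vision.camera(n); im=c["frame"]; h=cv2.cvtColor(im,cv2.COLOR_RGB2HSV).astype(int)
    box=np.zeros(h.shape[:2],bool); box[o0[1]:o0[1]+60,o0[0]:o0[0]+67]=1
    e=proj(c,[W(0,0,30),W(0,0,40)]); J=(e[1]-e[0])/10; k=J@J
    al=lambda px,P:((np.array(px)-proj(c,P)[0])@J)/k   # mm along axis from P
    sat=(h[...,1]>120)&(h[...,2]>90)&box
    red=sat&((h[...,0]<=5)|(h[...,0]>=175)); org=sat&(h[...,0]>=9)&(h[...,0]<=22)
    v,u=np.nonzero(red); px=np.c_[u,v]
    for sg in(1,-1):
        q=proj(c,W(0,sg*32,36))[0]; near=px[np.linalg.norm(px-q,axis=1)<5]
        print(n,'tab',sg,'model36 px',q.round(1),'seen',near.mean(0).round(1),len(near),'dz',al(near.mean(0),W(0,sg*32,36)).round(1))
    v,u=np.nonzero(org); px=np.c_[u,v]
    perp=np.array([-J[1],J[0]])/np.linalg.norm(J); pm=np.linalg.norm(proj(c,W(0,0,36))[0]-proj(c,W(0,0,36)+0)[0])
    cen=proj(c,W(0,0,35.7))[0]
    print('  mm/px',1/np.sqrt(k),'collar px (perp px, along mm from model centre 35.7):',[(round(float((p-cen)@perp),1),round(float((p-cen)@J/k),1)) for p in px])
    th=np.linspace(0,2*np.pi,13)[:-1]
    for zz in (32.7,38.7): print('  rim',zz,[(round(float((p-cen)@perp),1),round(float((p-cen)@J/k),1)) for p in proj(c,[W(16.5*np.cos(t),16.5*np.sin(t),zz) for t in th])])
E
```

```text
side tab 1 model36 px [306.8 170.6] seen [306.7 169.2] 17 dz 3.3
side tab -1 model36 px [305.6 158.5] seen [303.5 158.1] 21 dz -4.1
  mm/px 3.360162126359616 collar px (perp px, along mm from model centre 35.7): [(-5.4, 4.1), (-4.7, 6.3), (-4.7, 1.6), (-2.6, -1.1), (-1.9, -3.6), (-1.2, -1.3), (-0.5, -3.8), (0.2, -1.5), (0.9, -4.0), (1.6, -1.7), (4.5, 2.6)]
  rim 32.7 [(-4.9, -6.4), (-3.1, -9.5), (-0.4, -10.9), (2.3, -10.2), (4.5, -7.5), (5.4, -3.6), (4.9, 0.3), (3.1, 3.4), (0.4, 4.7), (-2.3, 4.0), (-4.4, 1.4), (-5.4, -2.3)]
  rim 38.7 [(-4.9, -0.3), (-3.1, -3.5), (-0.4, -4.8), (2.4, -4.1), (4.5, -1.5), (5.4, 2.4), (4.9, 6.3), (3.1, 9.4), (0.4, 10.7), (-2.3, 10.0), (-4.5, 7.4), (-5.4, 3.7)]
top tab 1 model36 px [367.5 166.1] seen [369.  166.4] 26 dz 4.7
top tab -1 model36 px [390.3 156.9] seen [389.6 157.4] 30 dz 0.2
  mm/px 4.412936222734672 collar px (perp px, along mm from model centre 35.7): [(-2.7, -15.7), (-3.5, -13.2), (-4.3, -10.7), (-5.2, -8.2), (-6.0, -5.7), (-0.5, -17.1), (-1.3, -14.6), (-2.1, -12.1), (-2.9, -9.6), (-3.8, -7.1), (-4.6, -4.6), (-5.4, -2.1), (-6.2, 0.5), (1.7, -18.5), (0.9, -16.0), (0.1, -13.5), (-0.7, -11.0), (-1.5, -8.5), (-2.4, -6.0), (-4.8, 1.6), (-5.7, 4.1), (-6.5, 6.6), (3.1, -17.4), (2.3, -14.9), (1.5, -12.4), (0.7, -9.8), (-5.1, 7.7), (-5.9, 10.2), (-6.7, 12.7), (3.7, -13.7), (2.9, -11.2), (2.1, -8.7), (4.3, -10.1), (3.5, -7.6), (4.8, -6.5), (4.0, -4.0), (5.4, -2.9), (4.6, -0.3), (6.0, 0.8), (5.2, 3.3), (4.3, 5.8), (5.7, 6.9), (4.9, 9.4)]
  rim 32.7 [(-1.7, -24.9), (1.6, -25.0), (4.5, -19.2), (6.2, -9.1), (6.2, 2.5), (4.5, 12.6), (1.7, 18.5), (-1.6, 18.7), (-4.5, 13.1), (-6.2, 3.1), (-6.2, -8.6), (-4.6, -18.8)]
  rim 38.7 [(-1.7, -18.9), (1.6, -19.0), (4.5, -13.2), (6.2, -3.1), (6.2, 8.5), (4.5, 18.6), (1.7, 24.6), (-1.6, 24.7), (-4.5, 19.1), (-6.2, 9.1), (-6.3, -2.6), (-4.6, -12.8)]
```

The pointer agrees with the mark to within about 2 mm in both views, and it was held for over 2 s. Easing it home.

>>> servo_tool(
  steps=[
    {"dx":0.021,"dy":0.009,"dz":-0.029,"wx":0,"wy":0,"wz":0},
    {"dx":0.042,"dy":0.017,"dz":-0.058,"wx":0,"wy":0,"wz":0},
    {"dx":0.063,"dy":0.026,"dz":-0.087,"wx":0,"wy":0,"wz":0},
    {"dx":0.084,"dy":0.034,"dz":-0.116,"wx":0,"wy":0,"wz":0},
    {"dx":0.105,"dy":0.043,"dz":-0.145,"wx":0,"wy":0,"wz":0},
  ],
)

```text
time_s: 9.58
eef_pos: [0.5375, 0.0312, 0.2696]
eef_rot: [0.18, 0.528, 0.785, 0.271]
wrist_force: [3.3, -0.4, -2.4]
opening: 0.167
grasp_force: 59.5
```

>>> servo_tool(
  steps=[
    {"dx":0.02,"dy":0.008,"dz":-0.028,"wx":0,"wy":0,"wz":0},
    {"dx":0.04,"dy":0.016,"dz":-0.056,"wx":0,"wy":0,"wz":0},
    {"dx":0.06,"dy":0.024,"dz":-0.083,"wx":0,"wy":0,"wz":0},
    {"dx":0.08,"dy":0.032,"dz":-0.111,"wx":0,"wy":0,"wz":0},
    {"dx":0.1,"dy":0.04,"dz":-0.139,"wx":0,"wy":0,"wz":0},
  ],
)

```text
time_s: 10.0
eef_pos: [0.5475, 0.0354, 0.2558]
eef_rot: [0.18, 0.527, 0.785, 0.271]
wrist_force: [-10.2, -3.7, 14.0]
opening: 0.163
grasp_force: 62.4
```

>>> servo_tool(
  steps=[
    {"dx":0,"dy":0,"dz":0,"wx":0,"wy":0,"wz":0},
    {"dx":0,"dy":0,"dz":0,"wx":0,"wy":0,"wz":0},
    {"dx":0,"dy":0,"dz":0,"wx":0,"wy":0,"wz":0},
    {"dx":0,"dy":0,"dz":0,"wx":0,"wy":0,"wz":0},
    {"dx":0,"dy":0,"dz":0,"wx":0,"wy":0,"wz":0},
  ],
)

```text
time_s: 10.42
eef_pos: [0.5474, 0.0353, 0.2561]
eef_rot: [0.18, 0.527, 0.785, 0.271]
wrist_force: [-2.9, -1.0, 3.9]
opening: 0.165
grasp_force: 60.7
```

Home: the pose matches the original grip and the force is small. Opening the jaws.

>>> servo_tool(
  steps=[
    {"dx":0,"dy":0,"dz":0,"wx":0,"wy":0,"wz":0},
    {"dx":0,"dy":0,"dz":0,"wx":0,"wy":0,"wz":0},
    {"dx":0,"dy":0,"dz":0,"wx":0,"wy":0,"wz":0},
    {"dx":0,"dy":0,"dz":0,"wx":0,"wy":0,"wz":0},
    {"dx":0,"dy":0,"dz":0,"wx":0,"wy":0,"wz":0},
  ],
  jaw=1,
)

```text
time_s: 10.83
eef_pos: [0.5473, 0.0353, 0.2556]
eef_rot: [0.18, 0.528, 0.785, 0.271]
wrist_force: [0.1, 0.2, 0.5]
opening: 0.865
grasp_force: 0.0
```

>>> servo_tool(
  steps=[
    {"dx":0,"dy":0,"dz":0,"wx":0,"wy":0,"wz":0},
    {"dx":0,"dy":0,"dz":0,"wx":0,"wy":0,"wz":0},
    {"dx":0,"dy":0,"dz":0,"wx":0,"wy":0,"wz":0},
    {"dx":0,"dy":0,"dz":0,"wx":0,"wy":0,"wz":0},
    {"dx":0,"dy":0,"dz":0,"wx":0,"wy":0,"wz":0},
  ],
)

```text
time_s: 11.25
eef_pos: [0.5474, 0.0353, 0.2559]
eef_rot: [0.18, 0.527, 0.785, 0.271]
wrist_force: [0.3, -1.4, 0.5]
opening: 0.997
grasp_force: 0.0
```

>>> servo_tool(
  steps=[
    {"dx":-0.08,"dy":-0.03,"dz":0.11,"wx":0,"wy":0,"wz":0},
    {"dx":-0.16,"dy":-0.07,"dz":0.22,"wx":0,"wy":0,"wz":0},
    {"dx":-0.24,"dy":-0.1,"dz":0.33,"wx":0,"wy":0,"wz":0},
    {"dx":-0.32,"dy":-0.13,"dz":0.44,"wx":0,"wy":0,"wz":0},
    {"dx":-0.4,"dy":-0.165,"dz":0.55,"wx":0,"wy":0,"wz":0},
  ],
)

```text
time_s: 11.67
eef_pos: [0.5069, 0.0188, 0.3113]
eef_rot: [0.18, 0.527, 0.785, 0.271]
wrist_force: [0.4, 0.2, -0.0]
opening: 1.002
grasp_force: 0.0
```

>>> servo_tool(
  steps=[
    {"dx":-0.06,"dy":-0.03,"dz":0.08,"wx":0,"wy":0,"wz":0},
    {"dx":-0.12,"dy":-0.05,"dz":0.16,"wx":0,"wy":0,"wz":0},
    {"dx":-0.18,"dy":-0.08,"dz":0.25,"wx":0,"wy":0,"wz":0},
    {"dx":-0.2,"dy":-0.08,"dz":0.28,"wx":0,"wy":0,"wz":0},
    {"dx":-0.2,"dy":-0.08,"dz":0.28,"wx":0,"wy":0,"wz":0},
  ],
)

```text
time_s: 12.08
eef_pos: [0.4876, 0.0103, 0.3399]
eef_rot: [0.181, 0.527, 0.785, 0.27]
wrist_force: [-1.1, 0.1, -0.9]
opening: 0.997
grasp_force: 0.0
```

```bash
python3 m.py w9; python3 - <<'E'
from h import *
o=ctrl.get_obs(); print(o['opening'],o['grasp_force'],np.abs(o['dq']).max())
for n in("side","top"):
    d=cv2.absdiff(vision.camera(n)["frame"],cv2.imread(f"pics/{n}0.png")[:,:,::-1].copy()).max(2)
    print(n,{k:int((d[r]>40).sum()) for k,r in ((('orange/clip'),np.s_[150:180,290:312] if n=="side" else np.s_[145:168,366:396]),(('pan'),np.s_[190:235,335:382] if n=="side" else np.s_[205:250,360:430]),(('scraper'),np.s_[315:370,255:325] if n=="side" else np.s_[180:230,185:245]),(('case'),np.s_[295:335,335:370] if n=="side" else np.s_[235:285,238:278]))})
E
```

```text
12.0833 [-0.645 -0.589  2.119  0.584  1.284 -1.107] [0.4876 0.0103 0.3399] [-1.1  0.1 -0.9]
[[-0.378, 0.73, 0.57], [0.926, 0.297, 0.233], [0.001, 0.616, -0.788]]
blue [([475, 69, 16, 17, 233], [482.2, 77.1]), ([309, 137, 23, 116, 2317], [320.3, 193.7]), ([342, 306, 4, 5, 15], [343.7, 308.3])]
orange [([331, 157, 4, 10, 29], [332.4, 161.8])]
red [([332, 151, 8, 23, 83], [337.3, 159.9])]
((320.73187255859375, 194.4713592529297), (115.17816162109375, 21.668560028076172), 88.66777801513672) [[308.6000061035156, 137.10000610351562], [330.20001220703125, 136.60000610351562], [332.8999938964844, 251.8000030517578], [311.20001220703125, 252.3000030517578]]
1.0002387052086632 0.0 0.015434895448896879
side {'orange/clip': 0, 'pan': 665, 'scraper': 0, 'case': 4}
top {'orange/clip': 0, 'pan': 1598, 'scraper': 0, 'case': 1}
```

The collar and clip match the starting pictures exactly. The scraper and case are unmoved, and the pan's pixel changes are most likely the arm and its shadow over it.

```bash
python3 -c "
from bench import workorder
print(workorder.hand_in())"
```

```text
the job is handed in; nothing more can be done
None
```

The job is handed in, with no verdict returned: I drew the handle out 35.7 mm, held it over 2 s within an estimated 2 mm of the red mark, eased it fully home and let go. The scraper and case match their starting pictures; the arm hid the pan in the final views, so I couldn't check it, but the gripper stayed well above it.

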